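# Find the loose tin lid and press it home

## Robot

A 6-joint arm with a two-finger parallel gripper is mounted at the origin on a cart in front of the work surface, level with it; the furniture and walls round the work are solid. World frame = base frame: x ahead of the robot, y to its left, z up, the work surface at z = 0. Lengths are in mm, angles in rad, forces in N, time in s.
With the tool pointing down it reaches from about 350 to 925 mm from the base axis. Payload 6.4 kg.
Tool frame: the origin (TCP) lies midway between the tips of the shut fingers; the grasp point (between the pads) lies 19 mm behind it; z points along the fingers, y is the line along which they close (so a half turn about z gives the same grasp; the last joint's range is limited). The gripper opens to 85 mm and grips with 20 to 120 N. Pads are 22 mm wide; open, the fingers measure 114 mm over their backs; the gripper's body (76 mm by 85 mm) begins 54 mm behind the grasp point. The pads swing forward as they close: fully open they stand 13 mm farther back than shut.
Start: joints at [1.174, 0.245, 1.558, -0, 1.339, -0.174], TCP at [143.621, 633.946, 231.29] pointing down, gripper open.
Joint ranges: [-3.13, 3.13], [-1.02, 2.26], [0.13, 2.54], [-0.95, 4.09], [0.21, 2.88], [-2.74, 2.74]. Speed limits (rad/s): [2.57, 2.57, 3.14, 3.14, 3.14, 3.14].

## Interface

Orientations are given as a unit quaternion [x, y, z, w].
In Python, from workcell import get_obs, eyes, env gives the robot as it stands. The module is installed in compiled form; this text tells all that it offers.
- The arm moves only by the tool carry_out, never from a script. Its argument "moves" is a list that holds one entry, the list of rows, each a list of 5 numbers: the opening, from -1 (shut) to 1 (fully open), so that 0 is half open, then the shift along the tool's x, y, z normalised to -1 to 1, where 1 is 0.15 m, then the turn about the tool's z normalised to -1 to 1, where 1 is 180 degrees. A call has 1 to 12 rows; each row shifts and turns the commanded pose from where the row before left it, along the tool's axes as they then stand; what a row does not reach is not made up. A row lasts 1/12 s, in which the tool goes at most 41.7 mm and 7.16 degrees, less where a joint would pass 70% of its speed; a pose out of reach is approached as far as the arm can. A call with a number of a shift or a turn outside -1 to 1 is refused whole. A call with a gripper value outside its range is refused whole. The fingers move at their own pace and stop on an object; the grip force is fixed at half the most. Time passes only in rows, so rows that do not move let the fingers close. It gives the time, the measured TCP pose, the force, the opening and the grip force at its end, in the units of the state.
- get_obs(): the state, without advancing time (a new reading comes with each control period).
- eyes.capture(name): name is "scene" or "top" or "wrist"; returns the picture (384x512x3 uint8, red, green, blue); there is no depth.
- eyes.calibration(name): a dict with "fx", "fy", "cx", "cy" (pixels), "rvec" (rotation vector, rad) and "tvec" (3), from world to camera coordinates, as OpenCV has them. Camera axes: x right, y down, z forward; pixel columns grow to the right and rows downward; lengths in mm; the calibration is good to about 2 mm. A picture is of the moment at which its call begins: read the wrist's pose just before it. calibration takes no time and is no camera call; for the wrist camera it gives the pose at the moment of the call.
- env.sign_off(): hands the job in; it is judged then, once.
The state is a dict: "t": time; "qpos": joint angles; "joint_velocities": joint speeds; "tau": joint torques, N m; "tcp_pos": TCP position; "tool_rot": TCP orientation; "ft_force": force on the tool from outside, world axes, zero at the start; "ft_torque": the same for the moment, N m; "grip_width": finger opening in mm; "grip_force": force on a finger pad.
Only numpy, scipy, OpenCV 4.12 (cv2) and the standard library are available. Lean on these libraries where they do the work, as an engineer would, in place of code of your own. Each camera call takes 0.05 s, during which the arm holds its last target. There are 200 camera calls.

## Task

One of the four sample tins on the blue tray is not properly closed, and its lid rocks. Try the lids by pressing near their edges with closed fingertips until you find the one that rocks, then press that lid firmly down in its middle until it is fully home and flat all round. Only press: do not grip or lift a lid or a tin, leave the tins standing where they are on the tray, and do not disturb the vial, the weight and the white pot beside it.

Things in the scene. Friction and masses are not known exactly. Their poses are not given: they have to be found in the camera images.
- tray: Fixed shallow blue metal tray, 112 (its x) by 372 (its y) mm, wall 12 mm high, floor 3 mm thick. The four tins stand on its floor in a row along its y axis, about 86 mm apart (about 14 mm between tins), in any order. Origin: centre of its underside; z up.
- tin_1: One of four identical round metal tins with a brown paper label band, 72 mm across, 55 mm high to the rim, about 0.35 kg, closed by its lid and standing loose on the tray, turned anyhow. Origin: centre of its underside; z up. Spring beads round its mouth hold the plug of the lid. A closed lid is tight and does not yield at all. The order of the tins in the row changes each time, so the loose lid may be at any place.
- tin_2: One of four identical round metal tins with a brown paper label band, 72 mm across, 55 mm high to the rim, about 0.35 kg, closed by its lid and standing loose on the tray, turned anyhow. Origin: centre of its underside; z up. Spring beads round its mouth hold the plug of the lid. A closed lid is tight and does not yield at all. The order of the tins in the row changes each time, so the loose lid may be at any place.
- tin_3: One of four identical round metal tins with a brown paper label band, 72 mm across, 55 mm high to the rim, about 0.35 kg, closed by its lid and standing loose on the tray, turned anyhow. Origin: centre of its underside; z up. Spring beads round its mouth hold the plug of the lid. A closed lid is tight and does not yield at all. The order of the tins in the row changes each time, so the loose lid may be at any place.
- tin_4: One of four identical round metal tins with a brown paper label band, 72 mm across, 55 mm high to the rim, about 0.35 kg, closed by its lid and standing loose on the tray, turned anyhow. Origin: centre of its underside; z up. Spring beads round its mouth hold the plug of the lid. A closed lid is tight and does not yield at all. The order of the tins in the row changes each time, so the loose lid may be at any place.
- lid_1: Metal lid of tin_1: flat flange 75 mm across, 2.5 mm thick, over a plug. Origin: centre of the flange's underside; home, level with the tin's rim. The one loose lid rests level about 4 mm high. Pressed near its edge with 2 to 6 N it tips about 0.1 rad: that edge dips to the rim, the far edge rises; edge presses under 15 N do not close it. 12 to 17 N straight down on its middle snaps it home.
- lid_2: Metal lid of tin_2: flat flange 75 mm across, 2.5 mm thick, over a plug. Origin: centre of the flange's underside; home, level with the tin's rim. The one loose lid rests level about 4 mm high. Pressed near its edge with 2 to 6 N it tips about 0.1 rad: that edge dips to the rim, the far edge rises; edge presses under 15 N do not close it. 12 to 17 N straight down on its middle snaps it home.
- lid_3: Metal lid of tin_3: flat flange 75 mm across, 2.5 mm thick, over a plug. Origin: centre of the flange's underside; home, level with the tin's rim. The one loose lid rests level about 4 mm high. Pressed near its edge with 2 to 6 N it tips about 0.1 rad: that edge dips to the rim, the far edge rises; edge presses under 15 N do not close it. 12 to 17 N straight down on its middle snaps it home.
- lid_4: Metal lid of tin_4: flat flange 75 mm across, 2.5 mm thick, over a plug. Origin: centre of the flange's underside; home, level with the tin's rim. The one loose lid rests level about 4 mm high. Pressed near its edge with 2 to 6 N it tips about 0.1 rad: that edge dips to the rim, the far edge rises; edge presses under 15 N do not close it. 12 to 17 N straight down on its middle snaps it home.
- vial_big: Bystander: standing vial with a black cap, 33 mm across and 70 mm high, loose, beyond the right (-y) end of the tray. Origin: centre of its underside.
- brass_weight: Bystander: brass balance weight with a knob, 32 mm across and 34 mm high, loose, beyond the right (-y) end of the tray, nearer the robot. Origin: centre of its underside.
- lidded_pot: Bystander: white plastic sample pot with a white lid, 67 mm across and 54 mm high, loose, beyond the left (+y) end of the tray. Origin: centre of its underside.
Things that resemble listed ones, but are neither listed nor needed, are in the scene too. Leave any green or yellow look-alike of the tin_2 alone.

How it is judged (in metres and radians):
On the way, in this order (a step that is already met when the one before it is completed fails the run):
1. a lid that is not home has been tipped by the fingers pressing on it (over 0.04 rad) (((contact force between the fingers and lid_1 above 0.5 N and angle between the z axis of lid_1 and the z axis of tin_1, either way round above 0.04 rad and z of lid_1 in the frame of tin_1 above 0.056 m) or (contact force between the fingers and lid_2 above 0.5 N and angle between the z axis of lid_2 and the z axis of tin_2, either way round above 0.04 rad and z of lid_2 in the frame of tin_2 above 0.056 m) or (contact force between the fingers and lid_3 above 0.5 N and angle between the z axis of lid_3 and the z axis of tin_3, either way round above 0.04 rad and z of lid_3 in the frame of tin_3 above 0.056 m) or (contact force between the fingers and lid_4 above 0.5 N and angle between the z axis of lid_4 and the z axis of tin_4, either way round above 0.04 rad and z of lid_4 in the frame of tin_4 above 0.056 m))), for 0.05 s.
2. all four lids are home and flat (z of lid_1 in the frame of tin_1 below 0.0565 m and angle between the z axis of lid_1 and the z axis of tin_1, either way round below 0.025 rad and z of lid_2 in the frame of tin_2 below 0.0565 m and angle between the z axis of lid_2 and the z axis of tin_2, either way round below 0.025 rad and z of lid_3 in the frame of tin_3 below 0.0565 m and angle between the z axis of lid_3 and the z axis of tin_3, either way round below 0.025 rad and z of lid_4 in the frame of tin_4 below 0.0565 m and angle between the z axis of lid_4 and the z axis of tin_4, either way round below 0.025 rad), for 0.2 s.
At the end, for the whole second after the job is handed in: Every lid is home: its origin less than 1.5 mm above its tin's rim and parallel to the tin within 0.025 rad. The tins stand upright within 25 mm of where they started, the lids are at rest, and the vial, weight and white pot stand upright within 20 mm of where they started (all of step 2 and angle between each of tin_1, tin_2, tin_3, tin_4's own z axis and vertical below 0.06 rad and distance of each of tin_1, tin_2, tin_3, tin_4 from where it was at the start of the episode below 0.025 m and linear speed of each of lid_1, lid_2, lid_3, lid_4 below 0.02 m/s and distance of each of vial_big, brass_weight, lidded_pot from where it was at the start of the episode below 0.02 m and angle between each of vial_big, brass_weight, lidded_pot's own z axis and vertical below 0.2 rad); the robot touches nothing.
It fails at once if a lid is lifted off or up (over 10 mm above the rim) (z of lid_1 in the frame of tin_1 above 0.065 m or z of lid_2 in the frame of tin_2 above 0.065 m or z of lid_3 in the frame of tin_3 above 0.065 m or z of lid_4 in the frame of tin_4 above 0.065 m).
It fails at once if a tin is lifted (over 12 mm), tipped (over 0.25 rad) or shoved (over 25 mm) (height (world z) of any of tin_1, tin_2, tin_3, tin_4 above 0.015 m or angle between any of tin_1, tin_2, tin_3, tin_4's own z axis and vertical above 0.25 rad or distance of any of tin_1, tin_2, tin_3, tin_4 from where it was at the start of the episode above 0.025 m).
It fails at once if a bystander (vial, weight, white pot) is moved over 20 mm or tipped (distance of any of vial_big, brass_weight, lidded_pot from where it was at the start of the episode above 0.02 m or angle between any of vial_big, brass_weight, lidded_pot's own z axis and vertical above 0.2 rad).
It also fails if it takes over 54 s, if anything falls off the work surface, if the arm or the gripper's body presses on something with over 40 N, if the wrist force passes 120 N, or if a joint passes its speed limit or range.

## Working session

There is one attempt and no reset: what is moved stays moved. The work goes in short steps, Python scripts to look and compute and a tool call to move; the robot and the scene stay as the last step left them, time stands still between calls to the robot, and variables do not carry over. Pictures are saved under pics/ and viewed, at most 10 in all, crops included, and the job is handed in when it is done.

Besides the shell and the picture viewer there is one more tool, called as name(argument=value, ...) on one line, values as JSON. carry_out: Moves the arm, as the interface text tells. Scaled input: -1 to 1 covers 0.15 m each way for a shift and 180 degrees each way for a turn. Its arguments: {"type":"object","properties":{"moves":{"type":"array"}},"required":["moves"]}

```bash
mkdir -p pics; cat > h.py <<'E'
import numpy as np, cv2
from workcell import get_obs, eyes, env
def ray(name,px,z,c=None):
    c=c or eyes.calibration(name)
    R=cv2.Rodrigues(np.array(c["rvec"],float))[0]; t=np.array(c["tvec"],float)
    o=-R.T@t
    d=R.T@np.array([(px[0]-c["cx"])/c["fx"],(px[1]-c["cy"])/c["fy"],1.])
    return o+d*(z-o[2])/d[2]
def snap(name,f):
    im=eyes.capture(name); cv2.imwrite(f"pics/{f}.png",im[:,:,::-1]); return im
E
python3 - <<'E'
from h import *
o=get_obs();print({k:np.round(v,3) for k,v in o.items()})
a=snap("top","top0");b=snap("scene","scene0")
c=eyes.calibration("top");print(c)
E
```

```text
{'t': np.float64(0.0), 'qpos': array([ 1.174,  0.246,  1.559,  0.   ,  1.339, -0.174]), 'joint_velocities': array([ 0.   , -0.   ,  0.002, -0.   ,  0.001, -0.   ]), 'tau': array([ 2.0000e-03, -4.2950e+01, -3.2615e+01,  0.0000e+00,  5.0000e-03,
        0.0000e+00]), 'tcp_pos': array([143.373, 633.403, 230.12 ]), 'tool_rot': array([ 0.111,  0.994, -0.001, -0.   ]), 'ft_force': array([0.642, 0.778, 0.259]), 'ft_torque': array([-0.007, -0.022, -0.044]), 'grip_force': np.float64(0.0), 'grip_width': np.float64(85.084)}
{'fx': 445.3017688308884, 'fy': 445.3017688308884, 'cx': 249.47969716574812, 'cy': 190.37320169725763, 'rvec': array([ 2.15336539, -2.12311273,  0.18860597]), 'tvec': array([  41.43583338,  460.16476605, 1140.07540753])}
```

View pics/top0.png

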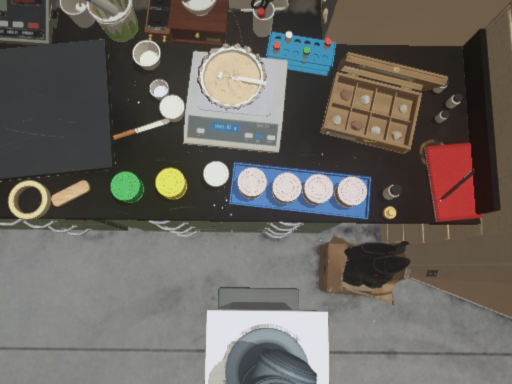

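View pics/scene0.png

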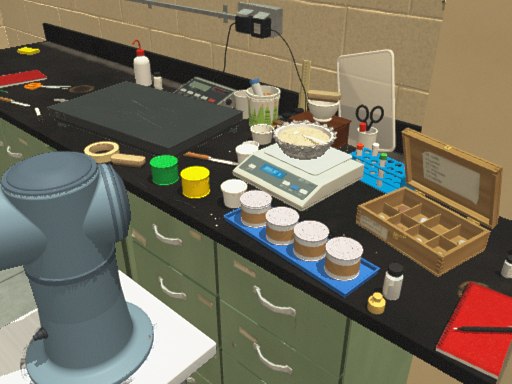

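The top view shows four white-lidded tins on the blue tray at about (252,183), (287,187), (318,189) and (351,191). Possible look-alikes are the green tin (127,187), the yellow tin (171,183) and the white pot (216,174), none of which are on the tray. The vial is at (392,192) and the weight at (390,213). I'll check the choice in one close crop.

```bash
python3 - <<'E'
from h import *
im=cv2.imread("pics/top0.png")
cv2.imwrite("pics/crop1.png",cv2.resize(im[150:230,220:410],None,fx=4,fy=4,interpolation=cv2.INTER_CUBIC))
for p in [(252,183),(287,187),(318,189),(351,191)]: print(np.round(ray("top",p,60)))
for p in [(233,164),(370,179),(368,217),(230,204)]: print(np.round(ray("top",p,12)))
E
```

```text
[475.  42.  60.]
[466. -49.  60.]
[ 462. -130.   60.]
[ 458. -216.   60.]
[536.  94.  12.]
[ 500. -280.   12.]
[ 396. -272.   12.]
[426. 100.  12.]
```

View pics/crop1.png

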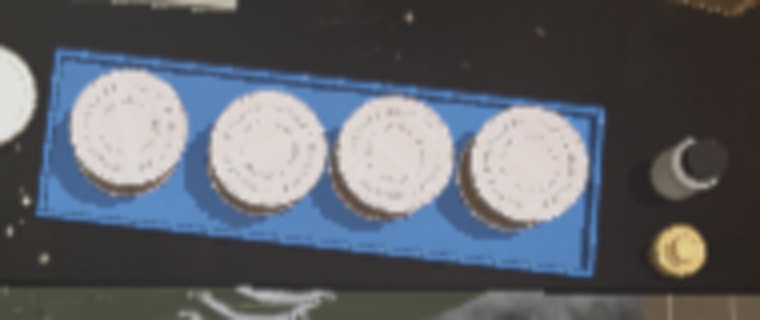

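The crop confirms four white lids over brown bands, with centres at about (252,182), (286.5,187.5), (318,189) and (352,191). They are 81–91 mm apart, which fits the 86 mm given. I'll start moving toward the row with the fingers shut.

carry_out(moves=[[[-1, -0.15, -0.168, 0, 0], [-1, -0.15, -0.168, 0, 0], [-1, -0.15, -0.168, 0, 0], [-1, -0.15, -0.168, 0, 0], [-1, -0.15, -0.168, 0, 0], [-1, -0.15, -0.168, 0, 0], [-1, -0.15, -0.168, 0, 0], [-1, -0.15, -0.168, 0, 0], [-1, -0.15, -0.168, 0, 0], [-1, -0.15, -0.168, 0, 0], [-1, -0.15, -0.168, 0, 0], [-1, -0.15, -0.168, 0, 0]]])

```text
t: 1.1
tcp_pos: [340.3, 277.8, 231.0]
tool_rot: [0.111, 0.994, -0.0, -0.0]
ft_force: [0.1, 0.9, 0.4]
grip_width: 0.3
grip_force: 0.0
```

```bash
python3 - <<'E'
from h import *
im=cv2.imread("pics/scene0.png")
cv2.imwrite("pics/crop2.png",cv2.resize(im[175:295,220:380],None,fx=5,fy=5,interpolation=cv2.INTER_CUBIC)[:600])
E
```

```text
(no output)
```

View pics/crop2.png

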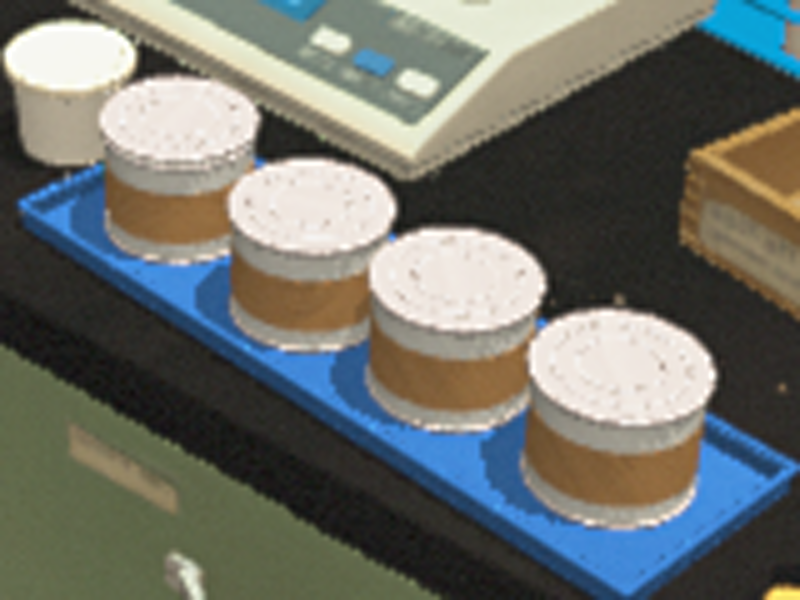

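The tin at the left of the row (crop about (180,160)) has a faint dark line under its flange and may be the high lid. I'll press its near edge first.

carry_out(moves=[[[-1, -0.119, -0.154, 0.1, 0], [-1, -0.119, -0.154, 0.1, 0], [-1, -0.119, -0.154, 0.1, 0], [-1, -0.119, -0.154, 0.1, 0], [-1, -0.119, -0.154, 0.1, 0], [-1, -0.119, -0.154, 0.1, 0], [-1, -0.119, -0.154, 0.1, 0], [-1, -0.119, -0.154, 0.1, 0], [-1, -0.119, -0.154, 0.1, 0], [-1, 0, 0, 0.08, 0], [-1, 0, 0, 0, 0], [-1, 0, 0, 0, 0]]])

```text
t: 2.1
tcp_pos: [450.0, 41.2, 83.6]
tool_rot: [0.111, 0.994, 0.0, -0.001]
ft_force: [0.0, 0.3, 0.3]
grip_width: 0.5
grip_force: 0.0
```

```bash
python3 - <<'E'
from h import *
print(get_obs()["tcp_pos"],get_obs()["ft_force"])
im=snap("scene","s1")
cv2.imwrite("pics/crop3.png",cv2.resize(im[130:280,200:350,::-1],None,fx=4,fy=4,interpolation=cv2.INTER_CUBIC))
E
```

```text
[449.96403875  41.1710698   83.55883559] [0.01123895 0.28090462 0.27936953]
```

View pics/crop3.png

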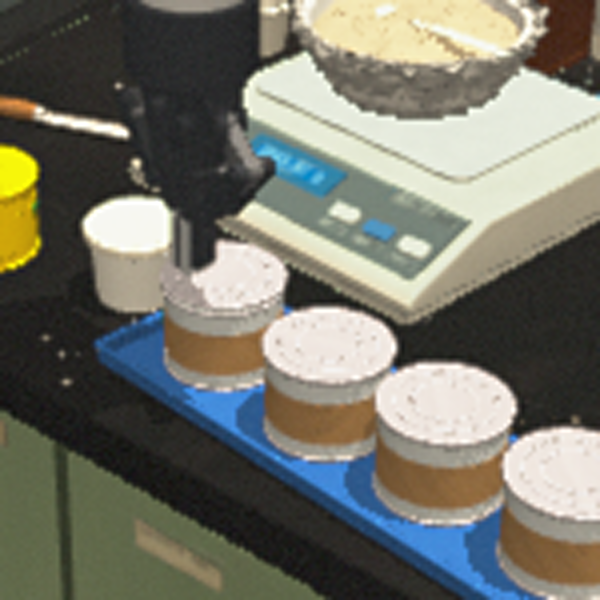

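The shut fingertips hang over the near edge of the left lid (crop about (190,275)). I'll go down gently.

carry_out(moves=[[[-1, 0, 0, 0.06, 0], [-1, 0, 0, 0.05, 0], [-1, 0, 0, 0, 0], [-1, 0, 0, 0.005, 0], [-1, 0, 0, 0.005, 0], [-1, 0, 0, 0.005, 0], [-1, 0, 0, 0, 0], [-1, 0, 0, 0, 0]]])

```text
t: 2.82
tcp_pos: [451.0, 41.1, 65.7]
tool_rot: [0.111, 0.994, -0.0, 0.0]
ft_force: [0.3, 0.3, -0.4]
grip_width: -0.3
grip_force: 0.0
```

carry_out(moves=[[[-1, 0, 0, 0.006, 0], [-1, 0, 0, 0.006, 0], [-1, 0, 0, 0, 0], [-1, 0, 0, 0, 0]]])

```text
t: 3.15
tcp_pos: [450.9, 41.1, 63.7]
tool_rot: [0.111, 0.994, 0.0, -0.0]
ft_force: [-0.7, -0.1, 0.3]
grip_width: 0.1
grip_force: 0.1
```

carry_out(moves=[[[-1, 0, 0, 0.006, 0], [-1, 0, 0, 0.006, 0], [-1, 0, 0, 0, 0], [-1, 0, 0, 0, 0]]])

```text
t: 3.48
tcp_pos: [451.0, 41.1, 62.0]
tool_rot: [0.111, 0.994, -0.0, 0.0]
ft_force: [0.4, 0.0, 0.3]
grip_width: -0.1
grip_force: 0.3
```

carry_out(moves=[[[-1, 0, 0, 0.006, 0], [-1, 0, 0, 0.006, 0], [-1, 0, 0, 0, 0], [-1, 0, 0, 0, 0]]])

```text
t: 3.82
tcp_pos: [451.2, 41.0, 61.2]
tool_rot: [0.111, 0.994, -0.0, -0.0]
ft_force: [-4.9, 0.5, 9.1]
grip_width: -0.1
grip_force: 5.2
```

Contact came only at 61.2 mm with 9 N and no yield, so this lid is closed. Next tin.

carry_out(moves=[[[-1, 0, 0, -0.1, 0], [-1, 0, 0, 0, 0], [-1, -0.012, -0.15, 0, 0], [-1, -0.012, -0.15, 0, 0], [-1, -0.012, -0.15, 0, 0], [-1, -0.012, -0.15, 0, 0], [-1, 0, 0, 0.03, 0], [-1, 0, 0, 0.03, 0], [-1, 0, 0, 0.006, 0], [-1, 0, 0, 0.006, 0], [-1, 0, 0, 0, 0], [-1, 0, 0, 0, 0]]])

```text
t: 4.82
tcp_pos: [438.0, -47.6, 64.2]
tool_rot: [0.111, 0.994, 0.0, -0.0]
ft_force: [-0.5, 0.6, -0.9]
grip_width: -0.4
grip_force: 0.0
```

carry_out(moves=[[[-1, 0, 0, 0.006, 0], [-1, 0, 0, 0.006, 0], [-1, 0, 0, 0, 0], [-1, 0, 0, 0, 0]]])

```text
t: 5.15
tcp_pos: [438.0, -48.2, 62.5]
tool_rot: [0.111, 0.994, -0.0, -0.0]
ft_force: [-0.2, 0.3, -0.1]
grip_width: -0.1
grip_force: 0.0
```

carry_out(moves=[[[-1, 0, 0, 0.006, 0], [-1, 0, 0, 0.006, 0], [-1, 0, 0, 0, 0], [-1, 0, 0, 0, 0]]])

```text
t: 5.48
tcp_pos: [438.0, -48.3, 60.7]
tool_rot: [0.111, 0.994, 0.0, -0.0]
ft_force: [0.1, 0.8, 0.1]
grip_width: 0.2
grip_force: 0.0
```

carry_out(moves=[[[-1, 0, 0, 0.006, 0], [-1, 0, 0, 0, 0], [-1, 0, 0, 0, 0]]])

```text
t: 5.73
tcp_pos: [438.1, -48.3, 60.5]
tool_rot: [0.111, 0.994, 0.0, -0.0]
ft_force: [-3.0, 0.5, 7.1]
grip_width: -0.3
grip_force: 3.5
```

Also closed, rigid at 60.5 mm. Third tin.

carry_out(moves=[[[-1, 0, 0, -0.1, 0], [-1, 0, 0, 0, 0], [-1, -0.027, -0.134, 0, 0], [-1, -0.027, -0.134, 0, 0], [-1, -0.027, -0.134, 0, 0], [-1, -0.027, -0.134, 0, 0], [-1, 0, 0, 0.03, 0], [-1, 0, 0, 0.03, 0], [-1, 0, 0, 0.006, 0], [-1, 0, 0, 0, 0], [-1, 0, 0, 0, 0]]])

```text
t: 6.65
tcp_pos: [435.8, -129.3, 64.5]
tool_rot: [0.111, 0.994, 0.0, -0.0]
ft_force: [0.4, -0.2, -0.8]
grip_width: -0.2
grip_force: 0.0
```

carry_out(moves=[[[-1, 0, 0, 0.006, 0], [-1, 0, 0, 0.006, 0], [-1, 0, 0, 0, 0], [-1, 0, 0, 0, 0]]])

```text
t: 6.98
tcp_pos: [436.1, -130.1, 63.2]
tool_rot: [0.111, 0.994, -0.0, 0.0]
ft_force: [-0.5, -0.0, -0.1]
grip_width: -0.2
grip_force: 0.0
```

carry_out(moves=[[[-1, 0, 0, 0.006, 0], [-1, 0, 0, 0.006, 0], [-1, 0, 0, 0, 0], [-1, 0, 0, 0, 0]]])

```text
t: 7.32
tcp_pos: [436.0, -130.3, 61.3]
tool_rot: [0.111, 0.994, 0.0, -0.0]
ft_force: [-0.9, -0.2, 0.6]
grip_width: 0.2
grip_force: 0.0
```

carry_out(moves=[[[-1, 0, 0, 0.006, 0], [-1, 0, 0, 0.006, 0], [-1, 0, 0, 0, 0], [-1, 0, 0, 0, 0]]])

```text
t: 7.65
tcp_pos: [436.2, -130.4, 60.5]
tool_rot: [0.111, 0.994, 0.0, -0.0]
ft_force: [-4.1, 1.5, 9.0]
grip_width: 0.4
grip_force: 4.7
```

Closed too. Fourth tin.

carry_out(moves=[[[-1, 0, 0, -0.1, 0], [-1, 0, 0, 0, 0], [-1, -0.023, -0.147, 0, 0], [-1, -0.023, -0.147, 0, 0], [-1, -0.023, -0.147, 0, 0], [-1, -0.023, -0.147, 0, 0], [-1, 0, 0, 0.03, 0], [-1, 0, 0, 0.02, 0], [-1, 0, 0, 0, 0], [-1, 0, 0, 0, 0]]])

```text
t: 8.48
tcp_pos: [429.5, -218.1, 66.2]
tool_rot: [0.111, 0.994, 0.001, -0.001]
ft_force: [-0.6, 0.4, 0.2]
grip_width: 0.5
grip_force: 0.0
```

carry_out(moves=[[[-1, 0, 0, 0.006, 0], [-1, 0, 0, 0.006, 0], [-1, 0, 0, 0, 0], [-1, 0, 0, 0, 0]]])

```text
t: 8.82
tcp_pos: [430.1, -219.0, 65.3]
tool_rot: [0.111, 0.994, -0.0, 0.0]
ft_force: [0.5, 0.5, -0.0]
grip_width: 0.4
grip_force: 0.0
```

carry_out(moves=[[[-1, 0, 0, 0.006, 0], [-1, 0, 0, 0.006, 0], [-1, 0, 0, 0, 0], [-1, 0, 0, 0, 0]]])

```text
t: 9.15
tcp_pos: [430.0, -219.3, 63.4]
tool_rot: [0.111, 0.994, 0.0, -0.0]
ft_force: [-0.2, 0.7, -0.5]
grip_width: 0.4
grip_force: 0.0
```

carry_out(moves=[[[-1, 0, 0, 0.006, 0], [-1, 0, 0, 0.006, 0], [-1, 0, 0, 0, 0], [-1, 0, 0, 0, 0]]])

```text
t: 9.48
tcp_pos: [430.0, -219.3, 61.5]
tool_rot: [0.111, 0.994, 0.0, -0.0]
ft_force: [0.5, 0.4, 1.1]
grip_width: -0.0
grip_force: 0.0
```

carry_out(moves=[[[-1, 0, 0, 0.006, 0], [-1, 0, 0, 0.006, 0], [-1, 0, 0, 0, 0], [-1, 0, 0, 0, 0]]])

```text
t: 9.82
tcp_pos: [430.1, -219.4, 60.5]
tool_rot: [0.111, 0.994, 0.0, -0.0]
ft_force: [-3.1, 1.1, 6.3]
grip_width: 0.1
grip_force: 3.1
```

All of these read rigid at 60.5 mm, but the first tin stopped at 61.2 mm, and it also showed the gap line in the picture. It may have tipped with very little force, so I'll go back and test it again with a picture.

carry_out(moves=[[[-1, 0, 0, -0.1, 0], [-1, 0, 0, 0, 0], [-1, 0.033, 0.216, 0, 0], [-1, 0.033, 0.216, 0, 0], [-1, 0.033, 0.216, 0, 0], [-1, 0.033, 0.216, 0, 0], [-1, 0.033, 0.216, 0, 0], [-1, 0.033, 0.216, 0, 0], [-1, 0.033, 0.216, 0, 0], [-1, 0.033, 0.216, 0, 0], [-1, 0, 0, 0.03, 0], [-1, 0, 0, 0.02, 0]]])

```text
t: 10.82
tcp_pos: [448.5, 43.5, 66.8]
tool_rot: [0.109, 0.994, -0.0, 0.0]
ft_force: [-0.3, -0.2, 0.0]
grip_width: -0.1
grip_force: 0.0
```

carry_out(moves=[[[-1, 0, 0, 0, 0], [-1, 0, 0, 0.007, 0], [-1, 0, 0, 0.006, 0], [-1, 0, 0, 0.006, 0], [-1, 0, 0, 0.006, 0], [-1, 0, 0, 0.006, 0], [-1, 0, 0, 0.004, 0], [-1, 0, 0, 0, 0], [-1, 0, 0, 0, 0]]])

```text
t: 11.57
tcp_pos: [448.7, 42.2, 62.1]
tool_rot: [0.111, 0.994, -0.0, 0.0]
ft_force: [-0.7, -0.0, -0.2]
grip_width: 0.2
grip_force: 0.0
```

```bash
python3 - <<'E'
from h import *
im=snap("scene","s2")
a=cv2.imread("pics/scene0.png")
c=np.hstack([a[180:240,225:305],im[180:240,225:305,::-1]])
cv2.imwrite("pics/crop4.png",cv2.resize(c,None,fx=5,fy=5,interpolation=cv2.INTER_CUBIC))
E
```

```text
(no output)
```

View pics/crop4.png

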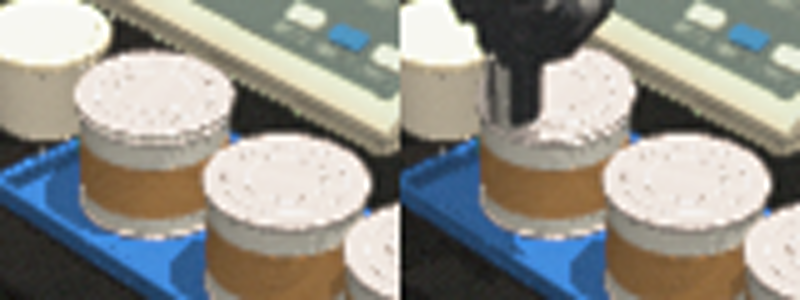

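In the right half the first lid's near edge is down and its right flange edge (575,145) stands off the body, so this lid rocks and has stayed tipped. I'll press the edge once more to be sure, then the middle.

carry_out(moves=[[[-1, 0, 0, 0.006, 0], [-1, 0, 0, 0.004, 0], [-1, 0, 0, 0, 0], [-1, 0, 0, 0, 0], [-1, 0, 0, 0, 0]]])

```text
t: 12.03
tcp_pos: [449.0, 42.2, 61.2]
tool_rot: [0.111, 0.994, -0.0, 0.0]
ft_force: [-2.9, -0.2, 6.2]
grip_width: -0.2
grip_force: 3.1
```

carry_out(moves=[[[-1, 0, 0, -0.1, 0], [-1, 0, 0, 0, 0], [-1, -0.091, 0.02, 0, 0], [-1, -0.091, 0.02, 0, 0], [-1, 0, 0, 0, 0], [-1, 0, 0, 0.03, 0], [-1, 0, 0, 0.03, 0], [-1, 0, 0, 0.006, 0], [-1, 0, 0, 0.006, 0], [-1, 0, 0, 0, 0], [-1, 0, 0, 0, 0]]])

```text
t: 12.95
tcp_pos: [476.3, 42.1, 64.7]
tool_rot: [0.111, 0.994, 0.0, -0.0]
ft_force: [0.2, 0.4, 0.3]
grip_width: 0.3
grip_force: 0.1
```

carry_out(moves=[[[-1, 0, 0, 0.006, 0], [-1, 0, 0, 0.006, 0], [-1, 0, 0, 0, 0], [-1, 0, 0, 0, 0]]])

```text
t: 13.28
tcp_pos: [476.8, 42.0, 63.4]
tool_rot: [0.111, 0.994, -0.0, 0.0]
ft_force: [-2.1, -0.3, 4.6]
grip_width: -0.4
grip_force: 2.4
```

Contact is at 63.4 mm, so this lid is high. Pressing firmly.

carry_out(moves=[[[-1, 0, 0, 0.006, 0], [-1, 0, 0, 0.006, 0], [-1, 0, 0, 0.006, 0], [-1, 0, 0, 0, 0], [-1, 0, 0, 0, 0]]])

```text
t: 13.7
tcp_pos: [477.1, 42.0, 60.5]
tool_rot: [0.111, 0.994, -0.0, 0.001]
ft_force: [0.8, -0.6, 2.9]
grip_width: -0.3
grip_force: 1.5
```

It snapped home to 60.5 mm. I'll give it one firmer press, then lift away.

carry_out(moves=[[[-1, 0, 0, 0.006, 0], [-1, 0, 0, 0.006, 0], [-1, 0, 0, 0.004, 0], [-1, 0, 0, 0, 0], [-1, 0, 0, 0, 0], [-1, 0, 0, 0, 0]]])

```text
t: 14.2
tcp_pos: [477.2, 42.0, 60.4]
tool_rot: [0.111, 0.994, -0.0, -0.0]
ft_force: [-10.6, -0.4, 24.4]
grip_width: -0.1
grip_force: 12.0
```

carry_out(moves=[[[-1, 0, 0, -0.02, 0], [-1, 0, 0, -0.1, 0], [-1, 0, 0, -0.2, 0], [-1, 0, 0, -0.2, 0], [-1, 0, 0, -0.2, 0], [-1, 0, 0.2, -0.1, 0], [-1, 0, 0.27, 0, 0], [-1, 0, 0.27, 0, 0], [-1, 0, 0.2, 0, 0], [-1, 0, 0, 0, 0], [-1, 0, 0, 0, 0]]])

```text
t: 15.12
tcp_pos: [507.3, 180.7, 180.1]
tool_rot: [0.11, 0.994, -0.0, -0.001]
ft_force: [-0.1, 0.5, 0.4]
grip_width: -0.0
grip_force: 0.0
```

```bash
python3 - <<'E'
from h import *
im=snap("scene","s3")
a=cv2.imread("pics/scene0.png")
c=np.vstack([a[180:240,225:305],im[180:240,225:305,::-1]])
c=np.hstack([cv2.resize(c,None,fx=3.5,fy=3.5,interpolation=cv2.INTER_CUBIC),cv2.resize(im[170:300,210:380,::-1],(510,420))])
cv2.imwrite("pics/crop5.png",c)
E
```

```text
(no output)
```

View pics/crop5.png

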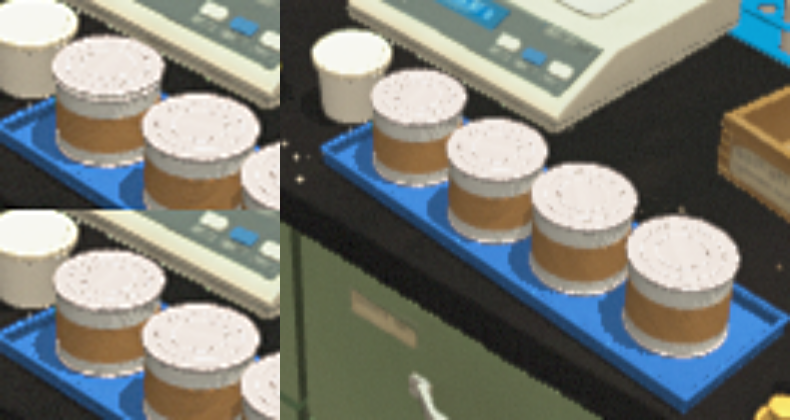

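The left lid (about (110,280), lower left) now sits flat like the others with no gap line. The tins and the pot have not moved.

```bash
python3 -c "
from workcell import env
print(env.sign_off())"
```

```text
the job is handed in; nothing more can be done
None
```

The loose lid was on the left-hand (+y) tin: it tipped under an edge press, and a press of about 24 N on its middle left it fully home and flat; the job is handed in, but sign-off returned no verdict.

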